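# Set the drive collar on the spindle's flat

## Task

Set up the cup-decorating spindle. First turn the lap counter's reset knob counter-clockwise (seen from above) fully back to its zero stop. Then, leaving the loose collar resting as it is, pinch the top of the spindle shaft and turn the shaft until you feel its flat facing the same way as the collar's thumb screw; then lift the collar straight up until the screw is level with the middle of the flat, and finish while still holding it there in the fingers, steady and level; leave the cups and the paint pot alone.

Things in the scene. Friction and masses are not known exactly. Their poses are not given: they have to be found in the camera images.
- spindle: fixed grey spindle housing, 110 x 110 mm, top 50 mm above the table, with a fixed dark boss of 34 mm diameter rising 25 mm more in its middle. Origin: centre of its underside, on the shaft's axis; z up
- shaft: vertical steel shaft. Origin on its axis level with the boss's top, 75 mm above the table; z up; x points out through the flat and turns with it. z 0-18 mm: neck, 14 mm diameter; 18-21 mm: cone; 21 mm to its top at 44 mm: 20 mm diameter with one flat. Turns both ways without stops, light friction (about 0.04 N m), stays where left; pads pinched on the flat square it to themselves
- shaft_flat (a point): middle of the shaft's flat: 7 mm out from the axis along the shaft's x, 32 mm above the boss's top; axes as the shaft's. The flat is 14 mm wide and runs from z = 21 mm to the shaft's top; the shaft is 17 mm thick from the flat to the round back, 20 mm the other way
- collar: loose aluminium ring, 44 mm outside, bore 23 mm, 16 mm high, 70 to 130 g, round the neck, resting on the boss. Origin: centre of its underside; z up; x along its screw, which starts within 0.6 rad of world +x. Grip its rim across y (44 mm wide), clear all round. The bore clears the shaft's wide part by 1.5 mm all round; the screw's tip rubs there unless the flat faces it
- collar_screw (a point): centre of the head of the collar's dark thumb screw, 35 mm from the collar's axis along its x, 8 mm above its underside; axes as the collar's. The screw is rigid: a head of 12 mm diameter from 30 to 40 mm out, a 6 mm stem, and a 5 mm tip that stands into the bore to 8.3 mm from the axis
- reset_knob (a joint): angle of the lap counter's reset knob, rad: 0 at the zero stop (a hard stop), growing clockwise seen from above; it starts 0.7 to 1.3 rad from the stop; friction 0.03 N m, stays where left
- reset_knob_grip (a point): on the reset knob's axis at the height to grip, 82 mm above the table. The knob: a black disc of 44 mm diameter, its top 59 mm above the table, with an upright bar across it 42 mm long, 14 mm wide, its top 89 mm above the table. x along the bar (turns with the knob), z up; at zero the bar's white line points to the white tick on the box
- lap_counter: fixed grey box 76 x 76 x 45 mm with a number window in its front, carrying the reset knob on its top; it stands about 150 mm to the left or the right of the shaft. Origin: centre of its underside; -x is its front; the white tick is at the front edge of its top
- cup_a: metal cup standing upside down, 70 mm high, 70 mm wide at its foot, not to be moved; origin: centre of its underside
- cup_b: metal cup like cup_a, not to be moved; origin: centre of its underside
- paint_pot: white plastic pot with a screw lid, 63 mm wide, 48 mm high, on the other side of the spindle from the counter, not to be moved; origin: centre of its underside
Mind the look-alikes: they are no part of the job. Leave any green or red look-alike of the spindle alone.

How it is judged:
On the way, in this order (a step that is already met when the one before it is completed fails the run):
1. the reset knob is back at its zero stop (value of joint reset_knob below 0.06 rad), for 0.2 s.
2. the shaft is turned so that its flat faces the collar's screw, the collar still resting on the boss as it was (x of collar_screw in the frame of shaft above 0.025 m and y of collar_screw in the frame of shaft between -0.009 and 0.009 m and z of collar in the frame of shaft below 0.005 m and distance of collar_screw from where it was at the start of the episode below 0.012 m), for 0.2 s.
At the end, for the whole second after the job is handed in: Fingers still hold the collar (over 2 N), at rest, level within 0.15 rad, within 5 mm of the shaft axis, the screw 26 to 38 mm above the boss (mid-flat +-6 mm), its head on the flat's side within 9 mm of the flat's centre line; the knob within 0.08 rad of its stop (x of collar_screw in the frame of shaft above 0.025 m and y of collar_screw in the frame of shaft between -0.009 and 0.009 m and value of joint reset_knob below 0.08 rad and z of collar_screw in the frame of shaft between 0.026 and 0.038 m and horizontal distance between collar and shaft below 0.005 m and angle between collar's own z axis and vertical below 0.15 rad and contact force between the fingers and collar above 2 N and linear speed of collar below 0.02 m/s); the arm keeps its last pose, push and grip.
It fails at once if cup_a is pushed more than 20 mm or tipped (distance of cup_a from where it was at the start of the episode above 0.02 m or angle between cup_a's own z axis and vertical above 0.3 rad).
It fails at once if cup_b is pushed more than 20 mm or tipped (distance of cup_b from where it was at the start of the episode above 0.02 m or angle between cup_b's own z axis and vertical above 0.3 rad).
It fails at once if paint_pot is pushed more than 20 mm or tipped (distance of paint_pot from where it was at the start of the episode above 0.02 m or angle between paint_pot's own z axis and vertical above 0.3 rad).
It also fails if it takes over 72 s, if anything falls off the work surface, if the arm or the gripper's body presses on something with over 40 N, if the wrist force passes 120 N, or if a joint passes its speed limit or range.

## Robot

A 6-joint arm with a two-finger parallel gripper is mounted at the origin on the work surface. World frame = base frame: x ahead of the robot, y to its left, z up, the work surface at z = 0. Lengths are in m, angles in rad, forces in N, time in s.
With the tool pointing down it reaches from about 0.35 to 0.975 m from the base axis. Payload 4.9 kg.
Tool frame: the origin (TCP) lies midway between the tips of the shut fingers; the grasp point (between the pads) lies 19 mm behind it; z points along the fingers, y is the line along which they close (so a half turn about z gives the same grasp; the last joint's range is limited). The gripper opens to 85 mm and grips with 20 to 120 N. Pads are 22 mm wide; open, the fingers measure 114 mm over their backs; the gripper's body (76 mm by 85 mm) begins 54 mm behind the grasp point. The pads swing forward as they close: fully open they stand 13 mm farther back than shut.
Start: joints at [1.054, 0.053, 1.613, -0, 1.476, -0.119], TCP at [0.242, 0.576, 0.231] pointing down, gripper open.
Joint ranges: [-3.01, 3.01], [-1.01, 2.22], [0.06, 2.58], [-1.02, 4.17], [0.09, 2.62], [-3.14, 3.14]. Speed limits (rad/s): [2.57, 2.57, 3.14, 3.14, 3.14, 3.14].

## Interface

Orientations are given as a rotation vector (axis times angle).
In Python, from station import ctrl gives the robot as it stands.
- The arm moves only by the tool step_arm, never from a script. Its argument "targets" is a list of rows, each an object with "travel": the shift along the world's x, y, z as a fraction of full scale, a list of three; "angular": the turn, a rotation vector about the world's x, y, z as a fraction of full scale, a list of three; "gripper": the opening, from 0 (shut) to 1 (fully open). In form: [{"travel": [x, y, z], "angular": [rx, ry, rz], "gripper": gripper}, ...]. A call has 1 to 10 rows; each row is the pose to reach, as a shift and turn from the pose commanded when the call began; what a row does not reach only later rows make up. Full scale, the value 1, is 0.6 m for a shift and pi/4 rad for a turn. A row lasts 1/10 s, in which the tool goes at most 50 mm and 8.59 degrees, less where a joint would pass 70% of its speed; a pose out of reach is approached as far as the arm can. A call with a number of a shift or a turn outside -1 to 1 is refused whole. A call with a gripper value outside its range is refused whole. The fingers move at their own pace and stop on an object; "squeeze" is the grip in N (left out, the last holds). Time passes only in rows, so rows that repeat a pose let the fingers close. It gives the time, the measured TCP pose, the force, the opening and the grip force at its end, in the units of the state.
- ctrl.get_obs(): the state, without advancing time (a new reading comes with each control period).
- ctrl.get_image(name): name is "scene" or "side" or "wrist"; returns a dict with "img" (480x640x3 uint8, red, green, blue), "fx", "fy", "cx", "cy" (pixels), "rvec" (rotation vector, rad) and "tvec" (3), from world to camera coordinates, as OpenCV has them. Camera axes: x right, y down, z forward; pixel columns grow to the right and rows downward; lengths in m; the calibration is good to about 2 mm. A picture is of the moment at which its call begins. There is no depth.
- ctrl.finish_job(): hands the job in; it is judged then, once.
The state is a dict: "t": time; "q": joint angles; "dq": joint speeds; "effort": joint torques, N m; "tool_pos": TCP position; "tool_rot": TCP orientation; "contact_force": force on the tool from outside, world axes, zero at the start; "wrist_torque": the same for the moment, N m; "opening": finger opening in m; "grip_force": force on a finger pad.
Only numpy, scipy, OpenCV 4.12 (cv2) and the standard library are available. Lean on these libraries where they do the work, as an engineer would, in place of code of your own. Each camera call takes 0.05 s, during which the arm holds its last target. There are 200 camera calls.

## Working session

There is one attempt and no reset: what is moved stays moved. The work goes in short steps, Python scripts to look and compute and a tool call to move; the robot and the scene stay as the last step left them, time stands still between calls to the robot, and variables do not carry over. Pictures are saved under pics/ and viewed, at most 10 in all, crops included, and the job is handed in when it is done.

Besides the shell and the picture viewer there is one more tool, called after "Call:" as name(argument=value, ...), one argument or row to a line, values as JSON. step_arm: Moves the arm, as the interface text tells. Its arguments: {"type":"object","properties":{"targets":{"type":"array"},"squeeze":{"type":"number"}},"required":["targets"]}

```bash
mkdir -p pics; cat > h.py <<'E'
import numpy as np, cv2
from station import ctrl
def cam(n):
    d=ctrl.get_image(n); d['R']=cv2.Rodrigues(np.array(d['rvec'],float))[0]; d['t']=np.array(d['tvec'],float).ravel(); return d
def ray(d,u,v):
    c=-d['R'].T@d['t']; r=d['R'].T@np.array([(u-d['cx'])/d['fx'],(v-d['cy'])/d['fy'],1]); return c,r
def onz(d,u,v,z):
    c,r=ray(d,u,v); return c+r*(z-c[2])/r[2]
def proj(d,p):
    q=d['R']@np.array(p)+d['t']; return np.array([d['fx']*q[0]/q[2]+d['cx'],d['fy']*q[1]/q[2]+d['cy']])
def save(img,name): cv2.imwrite('pics/'+name,cv2.cvtColor(img,cv2.COLOR_RGB2BGR))
E
python3 - <<'E'
from h import *
a=cam('scene');b=cam('side')
for n,d in(('scene',a),('side',b)): save(d['img'],n+'0.png'); print(n,-d['R'].T@d['t'],d['fx'],d['R'][2])
import pickle;pickle.dump((a,b),open('v0.pkl','wb'))
o=ctrl.get_obs();print(o['tool_rot'],o['t'])
E
```

```text
scene [ 1.19412435 -0.10066454  0.66202981] 488.73762916380224 [-0.72204466  0.1036214  -0.68404248]
side [0.40803042 0.61459852 0.85012837] 514.4535125176949 [ 0.1521598  -0.6356749  -0.75681227]
[-6.20630324e-01 -3.07904628e+00  2.84807820e-03] 0.1
```

View pics/scene0.png

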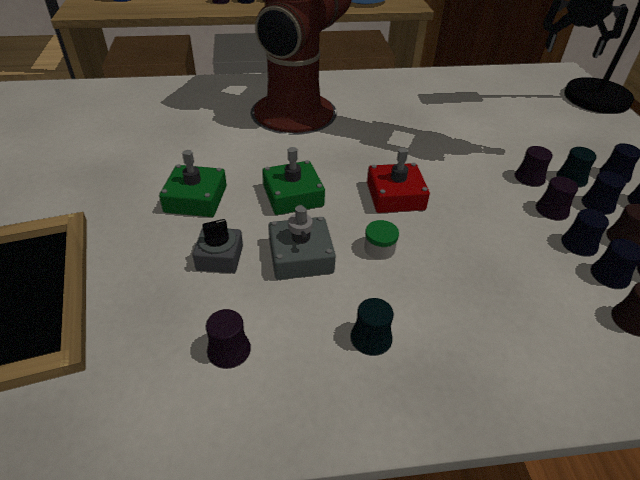

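View pics/side0.png

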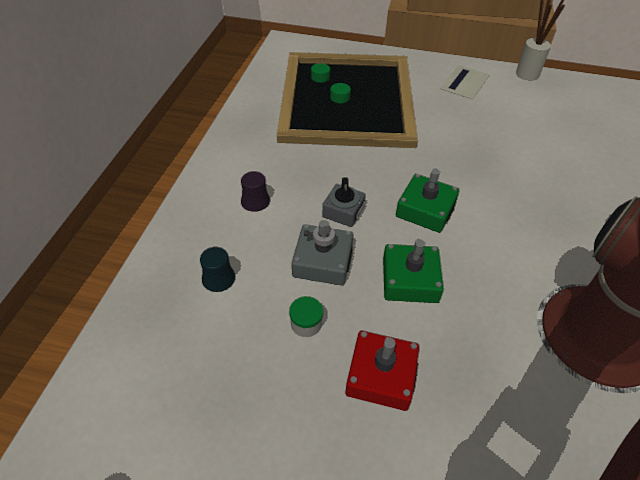

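Scene: the candidates for the spindle are green (192,190), green (293,187), red (398,187) and grey with a collar (301,245). I choose the grey one. The knob is on the grey box at (218,240), the paint pot at (381,238), and the cups at (228,338) and (373,326). In the side view the spindle is at (323,250), the counter at (344,200), and the screw appears at about (308,235).

```bash
python3 - <<'E'
from h import *
import pickle;a,b=pickle.load(open('v0.pkl','rb'))
g=lambda im:np.clip(255*(im/255.)**0.6,0,255).astype(np.uint8)
A=cv2.resize(g(a['img'][195:285,185:345]),(800,450))[:, :]
A=cv2.resize(g(a['img'][195:285,185:345]),(530,298),interpolation=cv2.INTER_CUBIC)
B=cv2.resize(g(b['img'][170:290,280:370]),(450,600),interpolation=cv2.INTER_CUBIC)
A=cv2.resize(g(a['img'][195:285,185:245]),(350,525),interpolation=cv2.INTER_CUBIC)
C=np.zeros((600,800,3),np.uint8);C[:525,:350]=A;C[:,350:]=B
save(C,'crop0.png')
# rough: shaft top at z=.119
for n,d,p in(('scene',a,(301,210)),('side',b,(324,225))): print(n,onz(d,*p,0.119))
for n,d,p in(('scene',a,(215,225)),('side',b,(345,181))): print(n,onz(d,*p,0.089))
# housing top blob: grey
E
```

```text
scene [ 0.55513224 -0.03589285  0.119     ]
side [ 0.54532696 -0.03002623  0.119     ]
scene [ 0.54525101 -0.18546603  0.089     ]
side [ 0.53696947 -0.19198546  0.089     ]
```

View pics/crop0.png

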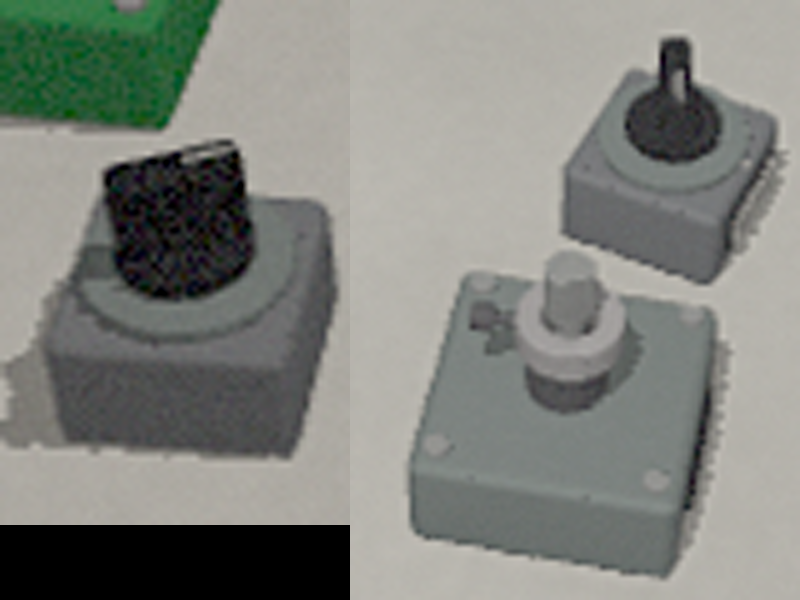

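The crop confirms the choice: the grey spindle carries the pale collar, with its dark screw at side (307,234). The knob's white line points roughly to +y, and the tick is on the far side, -x. I'll move above them for a wrist view.

Call:
step_arm(
  targets=[
    {"travel": [0.03,-0.07,0.05],"angular": [0,0,0],"gripper": 1},
    {"travel": [0.07,-0.15,0.1],"angular": [0,0,0],"gripper": 1},
    {"travel": [0.11,-0.23,0.15],"angular": [0,0,0],"gripper": 1},
    {"travel": [0.15,-0.31,0.2],"angular": [0,0,0],"gripper": 1},
    {"travel": [0.19,-0.39,0.2],"angular": [0,0,0],"gripper": 1},
    {"travel": [0.23,-0.47,0.2],"angular": [0,0,0],"gripper": 1},
    {"travel": [0.27,-0.55,0.2],"angular": [0,0,0],"gripper": 1},
    {"travel": [0.3,-0.63,0.2],"angular": [0,0,0],"gripper": 1},
    {"travel": [0.33,-0.71,0.2],"angular": [0,0,0],"gripper": 1},
    {"travel": [0.36,-0.79,0.2],"angular": [0,0,0],"gripper": 1},
  ],
)

```text
t: 1.1
tool_pos: [0.4401, 0.147, 0.3508]
tool_rot: [0.62, 3.08, 0.0]
contact_force: [0.8, 0.6, 1.2]
opening: 0.0857
grip_force: 0.0
```

Call:
step_arm(
  targets=[
    {"travel": [0.04,-0.08,0],"angular": [0,0,0.15],"gripper": 1},
    {"travel": [0.08,-0.16,0],"angular": [0,0,0.3],"gripper": 1},
    {"travel": [0.1,-0.24,0],"angular": [0,0,0.42],"gripper": 1},
    {"travel": [0.12,-0.32,0],"angular": [0,0,0.51],"gripper": 1},
    {"travel": [0.12,-0.36,0],"angular": [0,0,0.51],"gripper": 1},
    {"travel": [0.12,-0.36,0],"angular": [0,0,0.51],"gripper": 1},
    {"travel": [0.12,-0.36,0],"angular": [0,0,0.51],"gripper": 1},
    {"travel": [0.12,-0.36,0],"angular": [0,0,0.51],"gripper": 1},
  ],
)

```text
t: 1.9
tool_pos: [0.5118, -0.0662, 0.3509]
tool_rot: [0.006, -3.141, -0.001]
contact_force: [-0.3, 0.3, -0.8]
opening: 0.0855
grip_force: 0.0
```

```bash
python3 - <<'E'
from h import *
import pickle
d=cam('wrist');save(d['img'],'w0.png');pickle.dump(d,open('w0.pkl','wb'))
o=ctrl.get_obs();print(o['t'],o['tool_pos'],cv2.Rodrigues(o['tool_rot'])[0],o['q']);print(-d['R'].T@d['t'])
E
```

```text
1.95 [ 0.51183019 -0.06596205  0.35104342] [[-9.99990593e-01 -4.33743999e-03 -9.97159936e-06]
 [-4.33744268e-03  9.99990552e-01  2.87814154e-04]
 [ 8.72312853e-06  2.87854697e-04 -9.99999959e-01]] [-2.72599577e-01 -2.51981579e-01  1.70017123e+00  2.76580872e-04
  1.69349009e+00 -1.84769952e+00]
[ 0.44635488 -0.06694373  0.49265486]
```

View pics/w0.png

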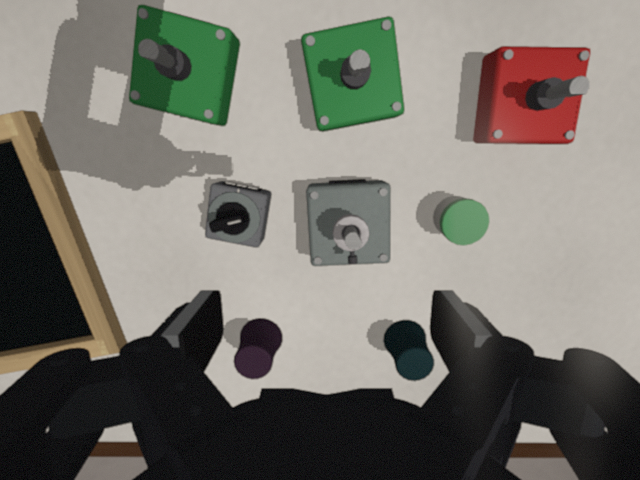

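Wrist view (image down = +x, right = +y): the spindle collar is at (351,233) with the screw towards (352,257). The knob is at (232,219) with its white line pointing right, and the tick is near (238,187).

```bash
python3 - <<'E'
from h import *
import pickle;d=pickle.load(open('w0.pkl','rb'))
g=lambda im:np.clip(255*(im/255.)**0.6,0,255).astype(np.uint8)
im=d['img']
A=cv2.resize(g(im[175:255,200:275]),(400,427),interpolation=cv2.INTER_CUBIC)
B=cv2.resize(g(im[200:275,315:390]),(400,400),interpolation=cv2.INTER_CUBIC)
C=np.zeros((430,800,3),np.uint8);C[:427,:400]=A;C[:400,400:]=B
save(C,'crop1.png')
# masks
hsv=cv2.cvtColor(im,cv2.COLOR_RGB2HSV);g=im.max(2)
def blob(m,x0,y0,x1,y1):
    mm=np.zeros_like(m);mm[y0:y1,x0:x1]=m[y0:y1,x0:x1]
    n,l,s,c=cv2.connectedComponentsWithStats(mm.astype(np.uint8))
    return [(s[i],c[i].round(1)) for i in range(1,n) if s[i][4]>5]
print('black',blob(g<40,200,175,275,255)); print('dark near spindle',blob(g<65,325,205,385,275)); print('light',blob(g>135,325,205,385,255))
print('pot',blob((hsv[...,1]>60)&(g>100),430,190,500,250))
mm=np.zeros(g.shape,np.uint8);mm[175:255,200:275]=(g<40)[175:255,200:275]
ys,xs=np.nonzero(mm);print(cv2.minAreaRect(np.c_[xs,ys].astype(np.float32)))
E
```

```text
black [(array([222, 182,   4,   3,   7], dtype=int32), array([223.4, 183.3])), (array([257, 189,   4,   3,   8], dtype=int32), array([258.8, 189.8])), (array([210, 203,  39,  31, 835], dtype=int32), array([230. , 218.3]))]
dark near spindle [(array([342, 226,   9,  11,  35], dtype=int32), array([344.4, 230.6])), (array([353, 226,   6,   8,  17], dtype=int32), array([356.3, 228.9])), (array([348, 252,   8,  11,  44], dtype=int32), array([350.7, 257.6]))]
light [(array([334, 216,  35,  35, 647], dtype=int32), array([353.5, 234.4]))]
pot [(array([ 442,  200,   46,   45, 1614], dtype=int32), array([464.7, 221.7]))]
((234.00540161132812, 209.232421875), (38.378204345703125, 53.96475601196289), 17.10272979736328)
```

View pics/crop1.png

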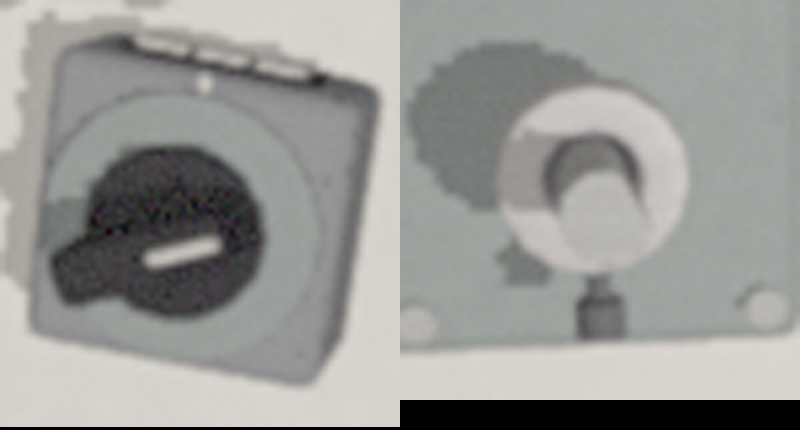

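Close crop: the tick is at wrist (238.6,190.8), the white line runs (228.5,224.1)–(240.9,220.9), and the disc centre is (233.4,218.1). The collar centre is (351.2,233.6) and the screw head (352.7,259.2).

```bash
python3 - <<'E'
from h import *
import pickle;d=pickle.load(open('w0.pkl','rb'));a,b=pickle.load(open('v0.pkl','rb'))
P=lambda u,v,z:onz(d,u,v,z)[:2]
tick=P(238.6,190.8,.045);l1=P(228.5,224.1,.089);l2=P(240.9,220.9,.089);be=P(211.8,227,.089);disc=P(233.4,218.1,.059)
col=P(351.2,233.6,.091);sc=P(352.7,259.2,.083);st=P(352.5,253,.085)
ang=lambda v:np.degrees(np.arctan2(v[1],v[0]))
print('tick',tick,'line',l1,l2,'bar end',be,'disc',disc)
print('bar ang',ang(l2-l1),ang(l2-be),'tick ang',ang(tick-disc))
print('col',col,'screw',sc,'ang',ang(sc-col),np.linalg.norm(sc-col))
print('pot',P(464.7,221.7,.048), 'stem',st)
# cross-check by side/scene: collar & disc positions
print('side screw',onz(b,307.4,233.6,.083),'side shaft top',onz(b,324.6,222.4,.119))
for n,q in(('scene',a),('side',b)):print(n,proj(q,[*col,.119]),proj(q,[*disc,.089]),proj(q,[*col,.091]))
# collar ellipse in side
im=b['img'].max(2)
E
```

```text
tick [ 0.50294351 -0.17962563] line [ 0.5371628  -0.18304919] [ 0.53319851 -0.16800492] bar end [ 0.5407978  -0.20328492] disc [ 0.53603585 -0.18487882]
bar ang 104.76233330443489 102.15575040616814 tick ang 170.97992973784608
col [ 0.54778709 -0.03633923] screw [ 0.58270081 -0.03311206] ang 5.280985386565904 0.03506255078799326
pot [0.54193146 0.11574609] stem [ 0.57398667 -0.03371614]
side screw [ 0.57850062 -0.03120173  0.083     ] side shaft top [ 0.54578126 -0.03685465  0.119     ]
scene [300.31351384 207.28268925] [215.47522516 221.48588988] [300.33189395 219.45480843]
side [323.52232561 222.3961835 ] [344.73827492 183.27791702] [323.19987632 232.00070323]
```

Call:
step_arm(
  targets=[
    {"travel": [0.01,-0.07,0],"angular": [0,0,-0.19],"gripper": 1},
    {"travel": [0.02,-0.14,0],"angular": [0,0,-0.38],"gripper": 1},
    {"travel": [0.04,-0.2,-0.05],"angular": [0,0,-0.57],"gripper": 1},
    {"travel": [0.04,-0.2,-0.1],"angular": [0,0,-0.76],"gripper": 1},
    {"travel": [0.04,-0.2,-0.15],"angular": [0,0,-0.9],"gripper": 1},
    {"travel": [0.04,-0.2,-0.2],"angular": [0,0,-1],"gripper": 1},
    {"travel": [0.04,-0.2,-0.25],"angular": [0,0,-1],"gripper": 1},
    {"travel": [0.04,-0.2,-0.25],"angular": [0,0,-1],"gripper": 1},
  ],
)

```text
t: 2.75
tool_pos: [0.5334, -0.1844, 0.1957]
tool_rot: [-1.192, -2.896, -0.001]
contact_force: [0.5, 1.2, -0.0]
opening: 0.0854
grip_force: 0.0
```

Call:
step_arm(
  targets=[
    {"travel": [0,0,0],"angular": [0,0,-0.19],"gripper": 0.6},
    {"travel": [0,0,0],"angular": [0,0,-0.38],"gripper": 0.6},
    {"travel": [0,0,0],"angular": [0,0,-0.57],"gripper": 0.6},
    {"travel": [0,0,0],"angular": [0,0,-0.7],"gripper": 0.6},
    {"travel": [0,0,0],"angular": [0,0,-0.7],"gripper": 0.6},
    {"travel": [0,0,0],"angular": [0,0,-0.7],"gripper": 0.6},
  ],
)

```text
t: 3.35
tool_pos: [0.5367, -0.1868, 0.2027]
tool_rot: [1.936, 2.471, 0.001]
contact_force: [-0.6, 0.6, 0.8]
opening: 0.0514
grip_force: 0.0
```

Call:
step_arm(
  targets=[
    {"travel": [0,0,-0.07],"angular": [0,0,0],"gripper": 0.6},
    {"travel": [0,0,-0.13],"angular": [0,0,0],"gripper": 0.6},
    {"travel": [0,0,-0.19],"angular": [0,0,0],"gripper": 0.6},
    {"travel": [0,0,-0.226],"angular": [0,0,0],"gripper": 0.6},
    {"travel": [0,0,-0.226],"angular": [0,0,0],"gripper": 0.6},
    {"travel": [0,0,-0.226],"angular": [0,0,0],"gripper": 0.1},
    {"travel": [0,0,-0.226],"angular": [0,0,0],"gripper": 0},
    {"travel": [0,0,-0.226],"angular": [0,0,0],"gripper": 0},
    {"travel": [0,0,-0.226],"angular": [0,0,0],"gripper": 0},
    {"travel": [0,0,-0.226],"angular": [0,0,0],"gripper": 0},
  ],
  squeeze=30,
)

```text
t: 4.35
tool_pos: [0.5376, -0.1878, 0.0681]
tool_rot: [1.939, 2.467, 0.001]
contact_force: [-0.7, 0.5, 5.9]
opening: 0.0132
grip_force: 33.0
```

```bash
python3 - <<'E'
from h import *
o=ctrl.get_obs();print({k:np.round(v,3) for k,v in o.items()})
E
```

```text
{'t': np.float64(4.35), 'q': array([-0.467,  0.077,  1.875,  0.   ,  1.186, -0.706]), 'dq': array([-0.   ,  0.   ,  0.001,  0.001, -0.001, -0.001]), 'effort': array([-2.8200e-01, -3.2781e+01, -2.9833e+01, -7.6000e-02, -2.0600e-01,
        1.1000e-02]), 'tool_pos': array([ 0.538, -0.188,  0.068]), 'tool_rot': array([1.939e+00, 2.467e+00, 1.000e-03]), 'contact_force': array([-0.657,  0.475,  5.906]), 'wrist_torque': array([0.154, 0.047, 0.007]), 'grip_force': np.float64(33.003), 'opening': np.float64(0.013)}
```

Call:
step_arm(
  targets=[
    {"travel": [0,0,0.004],"angular": [0,0,0.12],"gripper": 0},
    {"travel": [0,0,0.004],"angular": [0,0,0.24],"gripper": 0},
    {"travel": [0,0,0.004],"angular": [0,0,0.36],"gripper": 0},
    {"travel": [0,0,0.004],"angular": [0,0,0.48],"gripper": 0},
    {"travel": [0,0,0.004],"angular": [0,0,0.6],"gripper": 0},
    {"travel": [0,0,0.004],"angular": [0,0,0.72],"gripper": 0},
    {"travel": [0,0,0.004],"angular": [0,0,0.84],"gripper": 0},
    {"travel": [0,0,0.004],"angular": [0,0,0.96],"gripper": 0},
    {"travel": [0,0,0.004],"angular": [0,0,0.96],"gripper": 0},
  ],
)

```text
t: 5.25
tool_pos: [0.5379, -0.1875, 0.0682]
tool_rot: [0.892, 3.006, 0.0]
contact_force: [8.0, -2.5, -5.6]
opening: 0.0131
grip_force: 31.4
```

Call:
step_arm(
  targets=[
    {"travel": [0,0,0],"angular": [0,0,0.1],"gripper": 0},
    {"travel": [0,0,0],"angular": [0,0,0.2],"gripper": 0},
    {"travel": [0,0,0],"angular": [0,0,0.3],"gripper": 0},
    {"travel": [0,0,0],"angular": [0,0,0.4],"gripper": 0},
    {"travel": [0,0,0],"angular": [0,0,0.5],"gripper": 0},
    {"travel": [0,0,0],"angular": [0,0,0.5],"gripper": 0},
  ],
)

```text
t: 5.85
tool_pos: [0.5378, -0.1873, 0.0682]
tool_rot: [0.292, 3.122, -0.0]
contact_force: [7.0, -0.3, -5.3]
opening: 0.0134
grip_force: 31.9
```

```bash
python3 - <<'E'
from h import *
o=ctrl.get_obs();print({k:np.round(v,3) for k,v in o.items()})
d=cam('wrist');save(d['img'],'w1.png')
E
```

```text
{'t': np.float64(5.85), 'q': array([-0.467,  0.076,  1.875,  0.002,  1.185, -1.852]), 'dq': array([ 0.   ,  0.001, -0.   , -0.001, -0.001,  0.039]), 'effort': array([ -0.407, -38.476, -32.132,  -0.806,   1.735,  -0.75 ]), 'tool_pos': array([ 0.538, -0.187,  0.068]), 'tool_rot': array([ 0.292,  3.122, -0.   ]), 'contact_force': array([ 7.035, -0.282, -5.277]), 'wrist_torque': array([-0.006, -1.092, -0.473]), 'grip_force': np.float64(31.905), 'opening': np.float64(0.013)}
```

Call:
step_arm(
  targets=[
    {"travel": [0,0,0],"angular": [0,0,0.05],"gripper": 0},
    {"travel": [0,0,0],"angular": [0,0,0.1],"gripper": 0},
    {"travel": [0,0,0],"angular": [0,0,0.1],"gripper": 0},
    {"travel": [0,0,0],"angular": [0,0,0.1],"gripper": 0},
    {"travel": [0,0,0],"angular": [0,0,0.1],"gripper": 0},
  ],
)

```text
t: 6.4
tool_pos: [0.5375, -0.1872, 0.0683]
tool_rot: [0.175, 3.132, 0.001]
contact_force: [5.2, 0.2, -3.9]
opening: 0.0133
grip_force: 62.8
```

```bash
python3 - <<'E'
from h import *
o=ctrl.get_obs();print({k:np.round(o[k],3) for k in('tool_rot','contact_force','wrist_torque')})
E
```

```text
{'tool_rot': array([1.750e-01, 3.132e+00, 1.000e-03]), 'contact_force': array([ 5.187,  0.163, -3.932]), 'wrist_torque': array([-0.044, -0.802, -1.348])}
```

Call:
step_arm(
  targets=[
    {"travel": [0,0,0],"angular": [0,0,0],"gripper": 0.5},
    {"travel": [0,0,0],"angular": [0,0,0],"gripper": 0.5},
    {"travel": [0,0,0.07],"angular": [0,0,0],"gripper": 0.5},
    {"travel": [0,0,0.14],"angular": [0,0,0],"gripper": 0.5},
    {"travel": [0,0,0.21],"angular": [0,0,0],"gripper": 0.5},
    {"travel": [0.03,0.05,0.27],"angular": [0,0,0.05],"gripper": 0.5},
    {"travel": [0.07,0.11,0.3],"angular": [0,0,0.1],"gripper": 0.5},
    {"travel": [0.12,0.165,0.3],"angular": [0,0,0.15],"gripper": 0.5},
    {"travel": [0.12,0.165,0.3],"angular": [0,0,0.15],"gripper": 0.5},
    {"travel": [0.12,0.165,0.3],"angular": [0,0,0.15],"gripper": 0.5},
  ],
  squeeze=25,
)

```text
t: 7.4
tool_pos: [0.6081, -0.0873, 0.2478]
tool_rot: [0.02, -3.141, 0.001]
contact_force: [-0.3, -0.7, 0.1]
opening: 0.0425
grip_force: 0.0
```

```bash
python3 - <<'E'
from h import *
import pickle
d=cam('wrist');pickle.dump(d,open('w2.pkl','wb'))
o=ctrl.get_obs();print(o['t'],o['tool_pos'],o['tool_rot'],-d['R'].T@d['t'])
g=lambda im:np.clip(255*(im/255.)**0.6,0,255).astype(np.uint8)
out=np.zeros((480,800,3),np.uint8)
for i,p in enumerate(([.536,-.185,.07],[.547,-.0365,.1])):
    u,v=proj(d,p).astype(int);x0=max(0,u-40);y0=max(0,v-48);print(x0,y0)
    c=g(d['img'][y0:y0+96,x0:x0+80]);c=cv2.resize(c,None,fx=5,fy=5,interpolation=cv2.INTER_CUBIC);out[:c.shape[0],400*i:400*i+c.shape[1]]=c
save(out,'crop2.png')
E
```

```text
7.45 [ 0.60756452 -0.08804386  0.24754242] [ 1.76029544e-02 -3.14045964e+00  5.58963284e-04] [ 0.54267511 -0.08853457  0.38963902]
177 88
350 104
```

View pics/crop2.png

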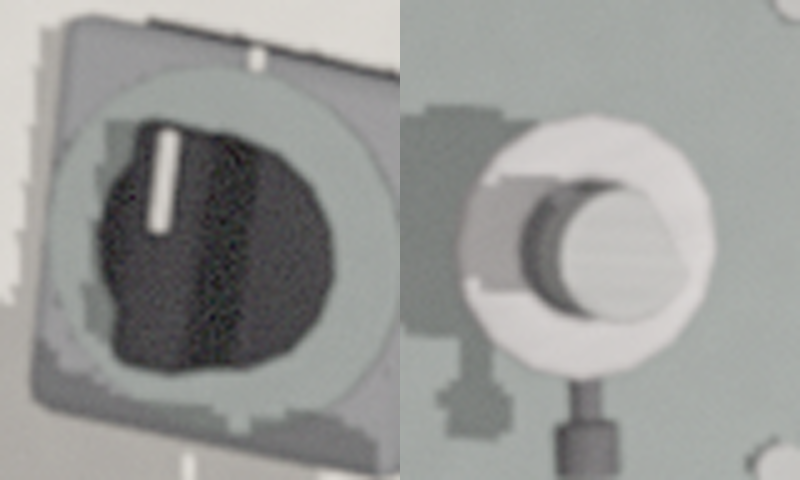

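Knob: the white line runs from crop (158,235) to (170,130) and now points at the tick side. Shaft: the flat's chord runs from (640,190) to (690,270) and faces up-right.

```bash
python3 - <<'E'
from h import *
import pickle
d=pickle.load(open('w2.pkl','rb'))
L=lambda u,v,z:onz(d,177+u/5,88+v/5,z)[:2]; S=lambda u,v,z:onz(d,350+(u-400)/5,104+v/5,z)[:2]
ang=lambda v:np.degrees(np.arctan2(v[1],v[0]))
l1,l2=L(158,235,.089),L(170,130,.089);t=L(258,60,.045);disc=L(217,256,.059)
print('line',ang(l2-l1),'disc',disc,'tick',t,ang(t-disc),'line mid',l1,l2)
for n in(0,1):
  pass
c1,c2=S(640,190,.119),S(690,272,.119);ch=c2-c1;print('chord',np.linalg.norm(ch),'normal',ang(np.array([-ch[1],ch[0]])),ang(np.array([ch[1],-ch[0]])))
print('chord mid',(c1+c2)/2)
print('col',S(587,246,.091),'screw',S(588,452,.086),ang(S(588,452,.086)-S(587,246,.091)))
# shaft circle fit: left/bottom edge points at z .119
pts=np.array([S(*p,.119) for p in((558,250),(570,290),(600,315),(632,322),(660,312),(580,205),(612,188))])
A=np.c_[2*pts,np.ones(len(pts))];s=np.linalg.lstsq(A,(pts**2).sum(1),rcond=None)[0];print('shaft c',s[:2],'r',np.sqrt(s[2]+s[0]**2+s[1]**2))
E
```

```text
line 169.05154193491992 disc [ 0.53790867 -0.18597006] tick [ 0.50244836 -0.18013758] 170.65966472118293 line mid [ 0.53509991 -0.1867407 ] [ 0.51852941 -0.18353518]
chord 0.014618523864007032 normal 125.20487252970126 -54.79512747029875
chord mid [ 0.54504612 -0.0303286 ]
col [ 0.54785775 -0.0372431 ] screw [ 0.58308512 -0.03415058] 5.016973018712307
shaft c [ 0.54839469 -0.03592167] r 0.01019705068795397
```

Knob line 169°, tick 170.7°: it's at the stop. The flat faces about 123° and the screw 5°, so I'll pinch at yaw 123° and turn the shaft −118°.

Call:
step_arm(
  targets=[
    {"travel": [-0.04,0.03,-0.03],"angular": [0,0,0.18],"gripper": 0.7},
    {"travel": [-0.08,0.06,-0.06],"angular": [0,0,0.36],"gripper": 0.7},
    {"travel": [-0.098,0.084,-0.08],"angular": [0,0,0.54],"gripper": 0.7},
    {"travel": [-0.098,0.084,-0.08],"angular": [0,0,0.72],"gripper": 0.7},
    {"travel": [-0.098,0.084,-0.08],"angular": [0,0,0.72],"gripper": 0.7},
    {"travel": [-0.098,0.084,-0.08],"angular": [0,0,0.72],"gripper": 0.7},
  ],
)

```text
t: 8.05
tool_pos: [0.549, -0.0386, 0.2001]
tool_rot: [-0.886, 3.014, -0.001]
contact_force: [-0.3, -0.0, -0.5]
opening: 0.06
grip_force: 0.0
```

```bash
cat >> h.py <<'E'
def st():
    o=ctrl.get_obs();r=np.array(o['tool_rot']);y=cv2.Rodrigues(r)[0][:,1]
    print('t',o['t'],'pos',np.round(o['tool_pos'],4),'yaw',np.degrees(np.arctan2(y[1],y[0])).round(2),'F',np.round(o['contact_force'],2),'T',np.round(o['wrist_torque'],3),'open',round(o['opening'],4),'grip',o['grip_force'].round(1),'q6',o['q'][5].round(2))
E
python3 -c "
from h import *;st()"
```

```text
Traceback (most recent call last):
  File "h.py", line 14, in st
    print('t',o['t'],'pos',np.round(o['tool_pos'],4),'yaw',np.degrees(np.arctan2(y[1],y[0])).round(2),'F',np.round(o['contact_force'],2),'T',np.round(o['wrist_torque'],3),'open',round(o['opening'],4),'grip',o['grip_force'].round(1),'q6',o['q'][5].round(2))
                                                                                                                                                                                                               ^^^^^^^^^^^^^^^^^^^^^
AttributeError: 'float' object has no attribute 'round'
```

Call:
step_arm(
  targets=[
    {"travel": [0,0.002,-0.07],"angular": [0,0,0],"gripper": 0.6},
    {"travel": [0,0.002,-0.13],"angular": [0,0,0],"gripper": 0.6},
    {"travel": [0,0.002,-0.171],"angular": [0,0,0],"gripper": 0.6},
    {"travel": [0,0.002,-0.171],"angular": [0,0,0],"gripper": 0.6},
    {"travel": [0,0.002,-0.171],"angular": [0,0,0],"gripper": 0.25},
    {"travel": [0,0.002,-0.171],"angular": [0,0,0],"gripper": 0},
    {"travel": [0,0.002,-0.171],"angular": [0,0,0],"gripper": 0},
    {"travel": [0,0.002,-0.171],"angular": [0,0,0],"gripper": 0},
    {"travel": [0,0.002,-0.171],"angular": [0,0,0],"gripper": 0},
    {"travel": [0,0.002,-0.171],"angular": [0,0,0],"gripper": 0},
  ],
  squeeze=25,
)

```text
t: 9.05
tool_pos: [0.5505, -0.0364, 0.1]
tool_rot: [-0.891, 3.009, -0.002]
contact_force: [-2.1, 1.9, 6.5]
opening: 0.0157
grip_force: 26.4
```

```bash
sed -i "s/o\['grip_force'\].round(1)/np.round(o['grip_force'],1)/;s/o\['q'\]\[5\].round(2)/np.round(o['q'][5],2)/" h.py
python3 -c "
from h import *;st()"
```

```text
t 9.05 pos [ 0.5505 -0.0364  0.1   ] yaw 123.0 F [-2.05  1.89  6.49] T [ 0.26   0.418 -0.024] open 0.0157 grip 26.4 q6 -2.35
```

Call:
step_arm(
  targets=[
    {"travel": [0,0,0.003],"angular": [0,0,-0.13],"gripper": 0},
    {"travel": [-0.001,0,0.003],"angular": [0,0,-0.26],"gripper": 0},
    {"travel": [-0.001,0,0.003],"angular": [0,0,-0.39],"gripper": 0},
    {"travel": [-0.001,0,0.003],"angular": [0,0,-0.52],"gripper": 0},
    {"travel": [-0.002,0,0.003],"angular": [0,0,-0.65],"gripper": 0},
    {"travel": [-0.002,0,0.003],"angular": [0,0,-0.78],"gripper": 0},
    {"travel": [-0.002,0,0.003],"angular": [0,0,-0.9],"gripper": 0},
    {"travel": [-0.002,0,0.003],"angular": [0,0,-0.9],"gripper": 0},
  ],
)

```text
t: 9.85
tool_pos: [0.5496, -0.0372, 0.1001]
tool_rot: [0.205, 3.13, -0.002]
contact_force: [5.1, -2.7, -3.9]
opening: 0.016
grip_force: 25.3
```

Call:
step_arm(
  targets=[
    {"travel": [0,0,0],"angular": [0,0,-0.13],"gripper": 0},
    {"travel": [-0.001,0,0],"angular": [0,0,-0.26],"gripper": 0},
    {"travel": [-0.001,0,0],"angular": [0,0,-0.39],"gripper": 0},
    {"travel": [-0.001,0.001,0],"angular": [0,0,-0.52],"gripper": 0},
    {"travel": [-0.001,0.001,0],"angular": [0,0,-0.65],"gripper": 0},
    {"travel": [-0.002,0.001,0],"angular": [0,0,-0.78],"gripper": 0},
    {"travel": [-0.002,0.001,0],"angular": [0,0,-0.9],"gripper": 0},
    {"travel": [-0.002,0.001,0],"angular": [0,0,-0.9],"gripper": 0},
  ],
)

```text
t: 10.65
tool_pos: [0.5484, -0.0373, 0.1001]
tool_rot: [1.275, 2.865, -0.002]
contact_force: [5.3, -3.4, -4.1]
opening: 0.0163
grip_force: 25.5
```

```bash
python3 -c "
from h import *;st()"
```

```text
t 10.65 pos [ 0.5484 -0.0373  0.1001] yaw 42.03 F [ 5.34 -3.38 -4.09] T [-0.716 -0.775 -0.146] open 0.0163 grip 25.5 q6 -0.94
```

Call:
step_arm(
  targets=[
    {"travel": [0,0,-0.002],"angular": [0,0,-0.13],"gripper": 0},
    {"travel": [0,0,-0.002],"angular": [0,0,-0.26],"gripper": 0},
    {"travel": [0,0.001,-0.002],"angular": [0,0,-0.39],"gripper": 0},
    {"travel": [-0.001,0.001,-0.002],"angular": [0,0,-0.52],"gripper": 0},
    {"travel": [-0.001,0.001,-0.002],"angular": [0,0,-0.65],"gripper": 0},
    {"travel": [-0.001,0.002,-0.002],"angular": [0,0,-0.78],"gripper": 0},
    {"travel": [-0.001,0.002,-0.002],"angular": [0,0,-0.825],"gripper": 0},
    {"travel": [-0.001,0.002,-0.002],"angular": [0,0,-0.825],"gripper": 0},
    {"travel": [-0.001,0.002,-0.002],"angular": [0,0,-0.825],"gripper": 0},
    {"travel": [-0.001,0.002,-0.002],"angular": [0,0,-0.825],"gripper": 0},
  ],
)

```text
t: 11.65
tool_pos: [0.5476, -0.0367, 0.1]
tool_rot: [2.119, 2.312, -0.001]
contact_force: [1.5, -5.3, 2.4]
opening: 0.0159
grip_force: 26.2
```

```bash
python3 -c "
from h import *;st()"
```

```text
t 11.65 pos [ 0.5476 -0.0367  0.1   ] yaw 5.0 F [ 1.54 -5.33  2.42] T [-0.942 -0.02  -0.083] open 0.0159 grip 26.2 q6 -0.29
```

Call:
step_arm(
  targets=[
    {"travel": [0,0,0],"angular": [0,0,0],"gripper": 0.5},
    {"travel": [0,0,0],"angular": [0,0,0],"gripper": 0.5},
    {"travel": [0,0,0],"angular": [0,0,0],"gripper": 0.5},
    {"travel": [0,0,0.06],"angular": [0,0,0],"gripper": 0.6},
    {"travel": [0,0,0.14],"angular": [0,0,0.1],"gripper": 1},
    {"travel": [0.03,0,0.2],"angular": [0,0,0.28],"gripper": 1},
    {"travel": [0.07,0,0.25],"angular": [0,0,0.46],"gripper": 1},
    {"travel": [0.12,0,0.25],"angular": [0,0,0.64],"gripper": 1},
    {"travel": [0.12,0,0.25],"angular": [0,0,0.82],"gripper": 1},
    {"travel": [0.12,0,0.25],"angular": [0,0,1],"gripper": 1},
  ],
)

```text
t: 12.65
tool_pos: [0.6187, -0.0344, 0.2475]
tool_rot: [-1.067, -2.954, -0.0]
contact_force: [0.7, 0.4, -0.1]
opening: 0.0853
grip_force: 0.0
```

Call:
step_arm(
  targets=[
    {"travel": [0,0,0],"angular": [0,0,0.18],"gripper": 1},
    {"travel": [0,0,0],"angular": [0,0,0.36],"gripper": 1},
    {"travel": [0,0,0],"angular": [0,0,0.54],"gripper": 1},
    {"travel": [0,0,0],"angular": [0,0,0.72],"gripper": 1},
    {"travel": [0,0,0],"angular": [0,0,0.9],"gripper": 1},
    {"travel": [0,0,0],"angular": [0,0,1],"gripper": 1},
    {"travel": [0,0,0],"angular": [0,0,1],"gripper": 1},
    {"travel": [0,0,0],"angular": [0,0,1],"gripper": 1},
  ],
)

```text
t: 13.45
tool_pos: [0.618, -0.0345, 0.2477]
tool_rot: [0.132, -3.138, -0.0]
contact_force: [0.3, -0.0, -0.9]
opening: 0.0853
grip_force: 0.0
```

```bash
python3 - <<'E'
from h import *
import pickle
d=cam('wrist');pickle.dump(d,open('w3.pkl','wb'));st()
g=lambda im:np.clip(255*(im/255.)**0.6,0,255).astype(np.uint8)
u,v=proj(d,[.55,-.036,.1]).astype(int);x0=u-40;y0=v-45;print(x0,y0)
save(cv2.resize(g(d['img'][y0:y0+100,x0:x0+80]),None,fx=6,fy=6,interpolation=cv2.INTER_CUBIC)[:600],'crop3.png')
E
```

```text
t 13.5 pos [ 0.618  -0.0345  0.2477] yaw 94.82 F [ 0.07 -0.88 -0.67] T [ 0.029 -0.011 -0.014] open 0.0855 grip 0.0 q6 -1.83
291 97
```

View pics/crop3.png

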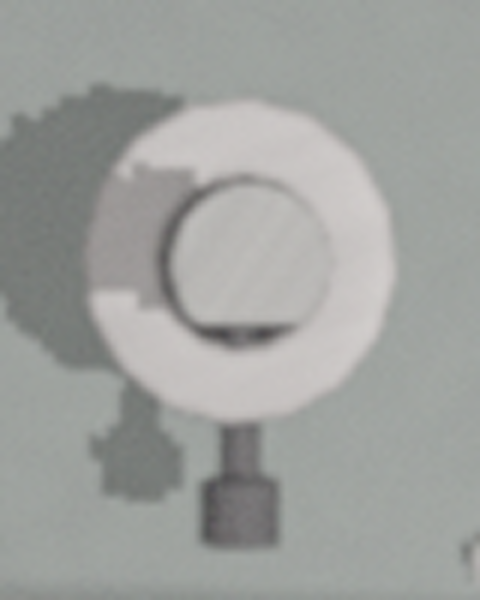

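The flat's chord (195–300, 328) now faces the screw head at (240,512), and the collar is at (240,260).

```bash
python3 - <<'E'
from h import *
import pickle
d=pickle.load(open('w3.pkl','rb'))
S=lambda u,v,z:onz(d,291+u/6,97+v/6,z)[:2]
ang=lambda v:np.degrees(np.arctan2(v[1],v[0]))
c=S(240.5,260,.091);s=S(240,513,.086)
print('col',c,S(87,260,.091),S(395,260,.091),'screw',s,ang(s-c),np.linalg.norm(s-c))
print('flat ends',S(195,326,.119),S(300,324,.119),ang(S(300,324,.119)-S(195,326,.119))-90)
p=np.array([S(*q,.119) for q in((170,262),(180,222),(210,190),(248,178),(290,192),(325,230),(332,270))])
A=np.c_[2*p,np.ones(7)];x=np.linalg.lstsq(A,(p**2).sum(1),rcond=None)[0];print('shaft',x[:2],np.sqrt(x[2]+x[0]**2+x[1]**2))
E
```

```text
col [ 0.54802936 -0.03665301] [ 0.54981836 -0.05781902] [ 0.54622857 -0.01534759] screw [ 0.5831434  -0.03355933] 5.034971416738388 0.03525006167097039
flat ends [ 0.55696077 -0.04203455] [ 0.55559911 -0.02883296] 5.888846442149074
shaft [ 0.54888536 -0.03571687] 0.010171049285435675
```

Call:
step_arm(
  targets=[
    {"travel": [-0.07,-0.002,0],"angular": [0,0,0],"gripper": 1},
    {"travel": [-0.116,-0.003,-0.03],"angular": [0,0,0],"gripper": 1},
    {"travel": [-0.116,-0.003,-0.08],"angular": [0,0,0],"gripper": 1},
    {"travel": [-0.116,-0.003,-0.08],"angular": [0,0,0],"gripper": 1},
    {"travel": [-0.116,-0.003,-0.15],"angular": [0,0,0],"gripper": 1},
    {"travel": [-0.116,-0.003,-0.21],"angular": [0,0,0],"gripper": 1},
    {"travel": [-0.116,-0.003,-0.26],"angular": [0,0,0],"gripper": 1},
    {"travel": [-0.116,-0.003,-0.3],"angular": [0,0,0],"gripper": 1},
    {"travel": [-0.116,-0.003,-0.313],"angular": [0,0,0],"gripper": 1},
    {"travel": [-0.116,-0.003,-0.313],"angular": [0,0,0],"gripper": 1},
  ],
)

```text
t: 14.5
tool_pos: [0.5485, -0.0364, 0.0598]
tool_rot: [0.133, -3.137, -0.001]
contact_force: [-0.0, -0.6, 0.2]
opening: 0.0854
grip_force: 0.0
```

```bash
python3 -c "
from h import *;st()"
```

```text
t 14.5 pos [ 0.5485 -0.0364  0.0598] yaw 94.87 F [-0.02 -0.61  0.19] T [ 0.008  0.04  -0.012] open 0.0854 grip 0.0 q6 -1.86
```

Call:
step_arm(
  targets=[
    {"travel": [0,0,0],"angular": [0,0,0],"gripper": 0.6},
    {"travel": [0,0,0],"angular": [0,0,0],"gripper": 0.5},
    {"travel": [0,0,0],"angular": [0,0,0],"gripper": 0.35},
    {"travel": [0,0,0],"angular": [0,0,0],"gripper": 0.2},
    {"travel": [0,0,0],"angular": [0,0,0],"gripper": 0.2},
    {"travel": [0,0,0],"angular": [0,0,0],"gripper": 0.2},
  ],
  squeeze=30,
)

```text
t: 15.1
tool_pos: [0.5498, -0.0367, 0.0619]
tool_rot: [-0.134, 3.136, -0.001]
contact_force: [-0.4, 0.1, 5.9]
opening: 0.0425
grip_force: 31.2
```

```bash
python3 -c "
from h import *;st()"
```

```text
t 15.1 pos [ 0.5498 -0.0367  0.0619] yaw 94.88 F [-0.35  0.07  5.94] T [ 0.075  0.135 -0.037] open 0.0425 grip 31.2 q6 -1.86
```

Call:
step_arm(
  targets=[
    {"travel": [0,0,0.005],"angular": [0,0,0],"gripper": 0.2},
    {"travel": [0,0,0.01],"angular": [0,0,0],"gripper": 0.2},
    {"travel": [0,0,0.015],"angular": [0,0,0],"gripper": 0.2},
    {"travel": [0,0,0.02],"angular": [0,0,0],"gripper": 0.2},
    {"travel": [0,0,0.025],"angular": [0,0,0],"gripper": 0.2},
    {"travel": [0,0,0.03],"angular": [0,0,0],"gripper": 0.2},
  ],
)

```text
t: 15.7
tool_pos: [0.5487, -0.0364, 0.0783]
tool_rot: [-0.134, 3.138, 0.0]
contact_force: [3.2, 0.6, -3.3]
opening: 0.0424
grip_force: 30.8
```

Call:
step_arm(
  targets=[
    {"travel": [0,0,0.005],"angular": [0,0,0],"gripper": 0.2},
    {"travel": [0,0,0.01],"angular": [0,0,0],"gripper": 0.2},
    {"travel": [0,0,0.013],"angular": [0,0,0],"gripper": 0.2},
    {"travel": [0,0,0.013],"angular": [0,0,0],"gripper": 0.2},
    {"travel": [0,0,0.013],"angular": [0,0,0],"gripper": 0.2},
  ],
)

```text
t: 16.2
tool_pos: [0.5488, -0.0365, 0.0864]
tool_rot: [-0.134, 3.138, -0.0]
contact_force: [1.5, 0.7, 1.1]
opening: 0.042
grip_force: 31.1
```

```bash
python3 - <<'E'
from h import *
st()
g=lambda im:np.clip(255*(im/255.)**0.6,0,255).astype(np.uint8)
out=np.zeros((500,800,3),np.uint8)
for i,n in enumerate(('scene','side')):
    d=cam(n)
    u,v=proj(d,[.55,-.036,.1]).astype(int);x0=u-33;y0=v-42;print(n,x0,y0,'screw expected @.107',proj(d,[.583,-.0333,.107]),'unlifted',proj(d,[.583,-.0333,.083]))
    out[:,400*i:400*i+396]=cv2.resize(g(d['img'][y0:y0+83,x0:x0+66]),(396,500),interpolation=cv2.INTER_CUBIC)
save(out,'crop4.png')
E
```

```text
t 16.2 pos [ 0.5488 -0.0365  0.0864] yaw 94.89 F [1.55 0.7  1.1 ] T [ 0.091 -0.307  0.011] open 0.042 grip 31.1 q6 -1.86
scene 267 174 screw expected @.107 [304.18752852 225.90298115] unlifted [304.12832275 236.21683859]
side 289 186 screw expected @.107 [305.42306138 224.27104086] unlifted [305.47184845 232.3934799 ]
```

View pics/crop4.png

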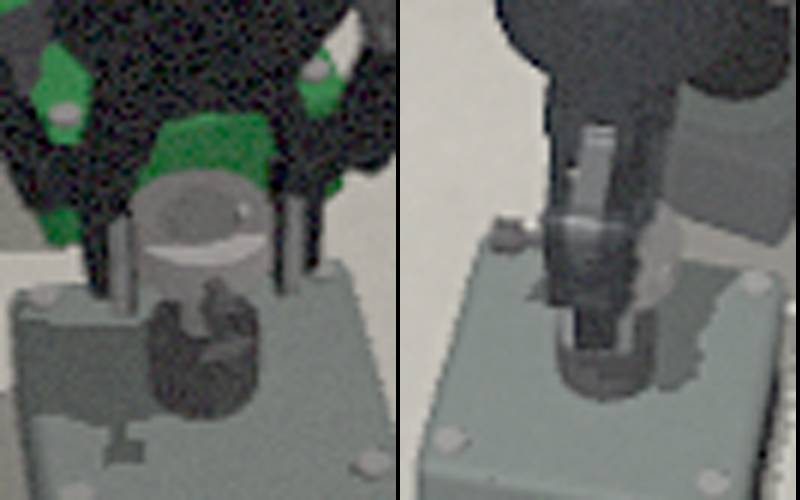

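```bash
python3 - <<'E'
from h import *
g=lambda im:np.clip(255*(im/255.)**0.5,0,255).astype(np.uint8)
out=np.zeros((600,800,3),np.uint8)
th=np.linspace(0,2*np.pi,73)
for i,(n,x0,y0) in enumerate((('scene',267,190),('side',289,200))):
    d=cam(n);s=6
    im=cv2.resize(g(d['img'][y0:y0+50,x0:x0+66]),(396,300),interpolation=cv2.INTER_CUBIC)
    out[:300,400*i:400*i+396]=im; im=im.copy()
    for z in(.099,.115):
        p=np.array([(proj(d,[.5484+.022*np.cos(t),-.0365+.022*np.sin(t),z])-[x0,y0])*s+s/2 for t in th]).astype(int)
        cv2.polylines(im,[p],True,(255,0,0) if z>.11 else (255,255,0),1)
    q=[tuple(((proj(d,[.5484+r*np.cos(.09),-.0365+r*np.sin(.09),.107])-[x0,y0])*s+s/2).astype(int)) for r in(.022,.04)]
    cv2.line(im,q[0],q[1],(0,255,255),1)
    out[300:,400*i:400*i+396]=im
save(out,'crop5.png')
E
```

```text
(no output)
```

View pics/crop5.png

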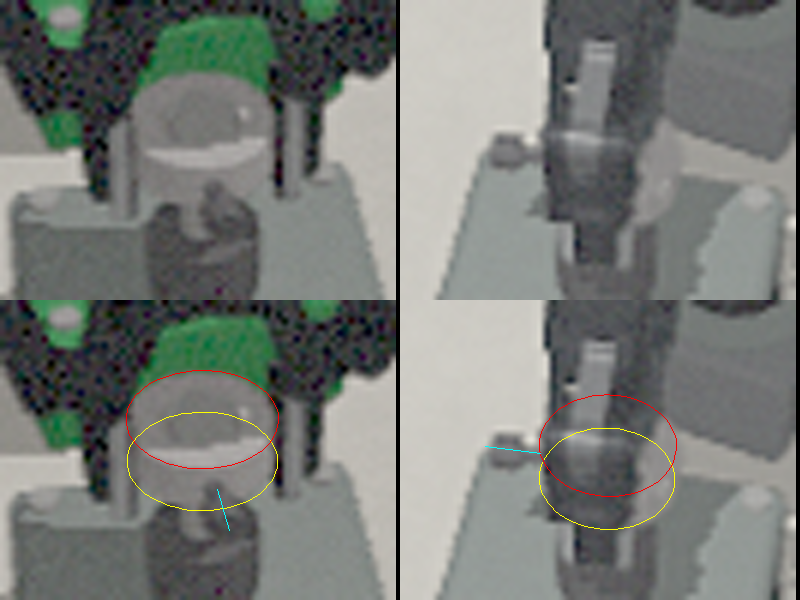

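The outline of a level collar at the target height fits both views, and the screw head in the side view at (508,452) lies on the predicted line. The collar is level, centred and held at 31 N, so I'm handing in.

```bash
python3 -c "
from h import *;st();print(np.abs(ctrl.get_obs()['dq']).max());print(ctrl.finish_job())"
```

```text
t 16.4 pos [ 0.5488 -0.0365  0.0862] yaw 94.88 F [2.77 0.55 1.17] T [-0.004 -0.389 -0.009] open 0.0426 grip 31.1 q6 -1.86
0.0014906768200555636
the job is handed in; nothing more can be done
None
```

I handed the job in at 16.4 s; no verdict came back. The knob is at its stop, the flat faces the screw, and the gripper holds the collar level (31 N) with the screw about 32 mm above the boss.

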